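# Ready the routing station

## Robot

A 6-joint arm with a two-finger parallel gripper is mounted at the origin on the work surface. World frame = base frame: x ahead of the robot, y to its left, z up, the work surface at z = 0. Lengths are in m, angles in rad, forces in N, time in s.
With the tool pointing down it reaches from about 0.375 to 0.75 m from the base axis. Payload 9 kg.
Tool frame: the origin (TCP) lies between the finger pads, 19 mm behind the fingertips; this is the grasp point; z points along the fingers, y is the line along which they close (so a half turn about z gives the same grasp; the last joint's range is limited). The gripper opens to 85 mm and grips with 20 to 120 N. Pads are 22 mm wide; open, the fingers measure 114 mm over their backs; the gripper's body (76 mm by 85 mm) begins 54 mm behind the grasp point. The pads swing forward as they close: fully open they stand 13 mm farther back than shut.
Start: joints at [-1.435, 0.104, 0.097, 1.564, 0, 1.353], TCP at [0.208, -0.563, 0.25] pointing down, gripper open.
Joint ranges: [-2.99, 2.99], [-0.84, 1.86], [-1.1, 1.16], [-1.84, 2.11], [-1.51, 1.56], [-3.14, 3.14]. Speed limits (rad/s): [2.22, 2.22, 2.57, 3.14, 3.14, 3.14].

## Interface

Orientations are given as a unit quaternion [x, y, z, w].
In Python, from rig import get_obs, capture, camera_model, sign_off gives the robot as it stands.
- The arm moves only by the shell command python3 -m jog 'ROWS' [OPENING]. ROWS is text: rows parted by semicolons, each of 4 numbers parted by spaces: the shift along the tool's x, y, z in mm, then the turn about the tool's z in rad. In form: dx dy dz twist; .... A call has 1 to 8 rows; each row shifts and turns the commanded pose from where the row before left it, along the tool's axes as they then stand; what a row does not reach is not made up. A row lasts 1/8 s, in which the tool goes at most 62.5 mm and 10.7 degrees, less where a joint would pass 70% of its speed; a pose out of reach is approached as far as the arm can. A call with a gripper value outside its range is refused whole. OPENING is the closure, from 0 (fully open) to 1 (shut), set as the call begins (- or left out, the last holds). The fingers move at their own pace and stop on an object; the grip force is fixed at half the most. Time passes only in rows, so rows that do not move let the fingers close. It gives the time, the measured TCP pose, the force, the opening and the grip force at its end, in the units of the state.
- get_obs(): the state, without advancing time (a new reading comes with each control period).
- capture(name): name is "scene" or "top" or "wrist"; returns the picture (384x512x3 uint8, red, green, blue); there is no depth.
- camera_model(name): a dict with "mtx" (3x3 intrinsics, pixels), "k1" (the pictures are not rectified: a ray, as slopes to the right and down, at radius r is drawn at 1 + k1 r^2 times it, then the intrinsics apply), "T" (4x4, takes a point from camera to world coordinates); the wrist camera has in their place "hand_eye" (4x4, takes a point from camera to tool coordinates, whose origin is the TCP and whose axes are the flange's). Camera axes: x right, y up, looking along -z (the intrinsics and any distortion apply to the point x, -y, -z); pixel columns grow to the right and rows downward; lengths in m; the calibration is good to about 2 mm. A picture is of the moment at which its call begins: read the wrist's pose just before it. camera_model takes no time and is no camera call.
- sign_off(): hands the job in; it is judged then, once.
The state is a dict: "t": time; "joints": joint angles; "qd": joint speeds; "tau": joint torques, N m; "tcp_pos": TCP position; "eef_rot": TCP orientation; "wrist_force": force on the tool from outside, world axes, zero at the start; "wrist_torque": the same for the moment, N m; "grip_width": finger opening in m; "grasp_force": force on a finger pad.
Only numpy, scipy, OpenCV 4.12 (cv2) and the standard library are available. Lean on these libraries where they do the work, as an engineer would, in place of code of your own. Each camera call takes 0.05 s, during which the arm holds its last target. There are 200 camera calls.

## Task

Get the routing station ready for the next cut: hang the orange push block by its handle on the two-prong hook, its handle bar lying across both prongs, and turn the lift dial until its white pointer lines up with the red index tab. Do it in either order, leave the block hanging still, and do not disturb the tape measures, the paint tin or the hammer.

Things in the scene. Friction and masses are not known exactly. Their poses are not given: they have to be found in the camera images.
- router_station: Routing station fixed to the bench: plywood board 260 x 200 mm carrying an aluminium plate (upper face 28 mm above the bench). Origin: centre of its underside; x runs towards its blue fence (30 mm thick, top 73 mm above the bench, its centre 112 mm from the origin), z up. The lift dial's vertical axis is at x = -45 mm, y = 0 in this frame.
- lift_dial (a joint): Lift dial angle (rad), grows CLOCKWISE seen from above, end stops 0 and 4.2; at 0 the pointer points along the station's x. Stiff (0.1 N m), stays where left. Black round skirt 80 mm in diameter, top 36.5 mm above the bench, carrying a grey grip bar 60 mm long, 16 mm wide, 38 mm high (top 74.5 mm above the bench) that lies along the line of the pointer.
- dial_grip (a point): Point on the dial's axis in the middle of the grip bar, 62.5 mm above the bench, 12 mm below the bar's top: a good height for the TCP when gripping across the bar (fingertips then clear the skirt by 7 mm).
- dial_pointer (a point): Outer end of the dial's white pointer line, on the rim of the skirt, 40 mm from the dial's axis. Only this end of the bar carries white.
- index_mark (a point): Where the pointer's end must be: the point on the circle of the skirt's rim (40 mm from the dial's axis, same height as dial_pointer) that the red index tab points at. The tab, 26 x 12 x 5 mm, is fixed on the plate just outside the skirt. From the start the dial must turn clockwise, 0.7 to 2.6 rad, to get there.
- push_block: Orange push block, about 0.35 kg: flat sole 180 (x) x 75 (y) x 18 mm, with a bridge handle above it. Origin: centre of the sole's underside; x along the sole and the handle, z up. It begins standing on its sole.
- push_handle (a point): Middle of the push block's handle bar: rounded square bar 22 x 22 mm along the block's x, its axis 79 mm above the sole's underside, carried by two posts at x = -65 and +65 mm (each 20 mm thick along x). Clear opening under the bar: 110 mm between the posts, 50 mm between the sole and the bar.
- hook_rack: Hook rack fixed to the bench: wooden foot 160 x 200 x 20 mm, cross rail (135-165 mm up, front face x = 56 mm) on posts at y = +-75 mm. Origin: centre of underside; x points from the prong tips to the rail. Two level steel prongs 8 mm thick, axis 150 mm above the bench, at y = +-35 mm, run from the rail to x = -42 mm, then turn up to tips (top 164 mm up, outermost x = -56 mm).
- hook_seat (a point): Where the middle of the push block's handle bar rests when it hangs well: midway between the prongs, 165 mm above the bench, x = 0 of the rack, the bar lying across both prongs (along the rack's y), prongs passing between bar and sole. The bar may rest up to 25 mm in front of this point or 35 mm behind it.
- tape_a: Bystander, leave alone: yellow and black tape measure lying flat, 85 x 66 x 42 mm. Origin: at its underside.
- tape_b: Bystander, leave alone: second yellow and black tape measure, the same. Origin: at its underside.
- paint_tin: Bystander, leave alone: round steel tin with a red label, 100 mm across, 120 mm high. Origin: at its underside.
- mallet: Bystander, leave alone: hammer with a wooden handle, 260 mm long. Origin: at its underside.
Not all that is in view belongs to the job. What is meant by the push_block is not pink or turquoise, and is the larger of those in its own colour.

How it is judged:
By the outcome, as a careful person would: the job done as asked, in the order asked, and still so for the second after the job is handed in, with the robot touching nothing.
It also fails if it takes over 64 s, if anything falls off the work surface, if the arm or the gripper's body presses on something with over 40 N, if the wrist force passes 120 N, or if a joint passes its speed limit or range.

## Working session

There is one attempt and no reset: what is moved stays moved. The work goes in short steps, Python scripts to look and compute and a shell command to move; the robot and the scene stay as the last step left them, time stands still between calls to the robot, and variables do not carry over. Pictures are saved under pics/ and viewed, at most 11 in all, crops included, and the job is handed in when it is done.

```bash
mkdir -p pics; ls
python3 - <<'E'
from rig import *
import cv2,numpy as np
for n in("scene","top"):
    im=capture(n); cv2.imwrite(f"pics/{n}0.png",im[:,:,::-1])
    m=camera_model(n); print(n,np.round(m["mtx"],1).tolist(),m["k1"],np.round(m["T"],3).tolist())
print(np.round(camera_model("wrist")["hand_eye"],3).tolist())
o=get_obs(); print(o["t"],o["tcp_pos"],o["eef_rot"],o["grip_width"])
E
```

```text
pics
scene [[458.6, 0.0, 256.1], [0.0, 458.6, 191.2], [0.0, 0.0, 1.0]] -0.10450015637926612 [[0.042, -0.602, 0.798, 1.604], [0.999, 0.036, -0.026, -0.036], [-0.013, 0.798, 0.603, 0.972], [0.0, 0.0, 0.0, 1.0]]
top [[444.7, 0.0, 244.8], [0.0, 444.7, 191.1], [0.0, 0.0, 1.0]] -0.10166456734096423 [[0.001, 0.981, -0.196, 0.188], [-1.0, -0.003, -0.019, -0.002], [-0.019, 0.196, 0.98, 1.655], [0.0, 0.0, 0.0, 1.0]]
[[-0.0, 0.955, 0.298, 0.076], [1.0, 0.001, -0.0, -0.002], [-0.0, 0.298, -0.955, -0.124], [0.0, 0.0, 0.0, 1.0]]
0.1 [ 0.20784057 -0.5625633   0.24930679] [ 9.84394964e-01  1.75972176e-01  1.62023767e-05 -5.90405066e-04] 0.08538308742143534
```

View pics/scene0.png

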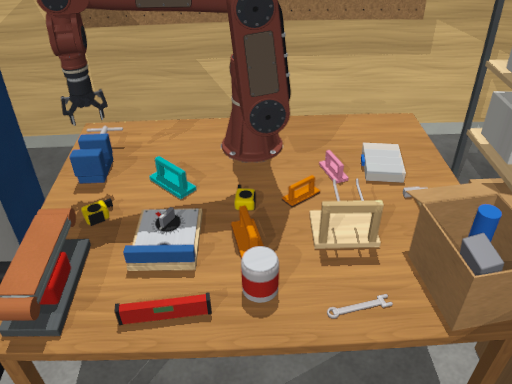

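View pics/top0.png

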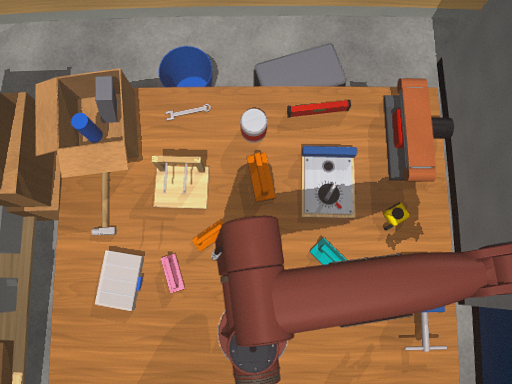

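The scene view shows two orange blocks at (245,232) and (300,190). In the top view they are at (261,177) and (208,236). The dial is at top (329,194) and the rack at top (181,180), with its prongs pointing at the robot.

```bash
cat > h.py <<'E'
import numpy as np,cv2
from rig import *
from scipy.spatial.transform import Rotation as R
def ray(name,uv,T=None):
    m=camera_model(name)
    p=cv2.undistortPoints(np.array(uv,float).reshape(-1,1,2),np.array(m["mtx"]),np.array([m["k1"],0,0,0.]))[:,0]
    T=np.array(m["T"]) if T is None else T
    d=np.c_[p[:,0],-p[:,1],-np.ones(len(p))]@T[:3,:3].T
    return T[:3,3],d
def plane(name,uv,z,T=None):
    o,d=ray(name,uv,T); return o+d*((z-o[2])/d[:,2])[:,None]
def wristT(o):
    T=np.eye(4);T[:3,:3]=R.from_quat(o["eef_rot"]).as_matrix();T[:3,3]=o["tcp_pos"]
    return T@np.array(camera_model("wrist")["hand_eye"])
def two(uva,uvb,a="scene",b="top"):
    o1,d1=ray(a,[uva]);o2,d2=ray(b,[uvb]);A=np.c_[d1[0],-d2[0]]
    s=np.linalg.lstsq(A,o2-o1,rcond=None)[0];p=o1+s[0]*d1[0];q=o2+s[1]*d2[0];return (p+q)/2,np.linalg.norm(p-q)
def blobs(im,lo,hi,amin=60):
    h=cv2.cvtColor(im,cv2.COLOR_RGB2HSV);m=cv2.inRange(h,lo,hi)
    c,_=cv2.findContours(m,cv2.RETR_EXTERNAL,cv2.CHAIN_APPROX_NONE)
    return [x for x in c if cv2.contourArea(x)>amin],m
E
python3 - <<'E'
from h import *
np.set_printoptions(precision=3,suppress=True)
for n in("scene","top"):
    im=cv2.imread(f"pics/{n}0.png")[:,:,::-1].copy()
    c,_=blobs(im,(10,200,120),(18,255,255))
    for x in c:
        r=cv2.minAreaRect(x);b=plane(n,cv2.boxPoints(r),.0)
        print(n,np.round(r[0]),np.round(r[1]),"sides",np.linalg.norm(b[0]-b[1]),np.linalg.norm(b[1]-b[2]),b.mean(0))
t=cv2.imread("pics/top0.png");s=cv2.imread("pics/scene0.png")
a=cv2.resize(t[140:265,145:285],None,fx=4,fy=4,interpolation=cv2.INTER_CUBIC)
cv2.imwrite("pics/c1.png",a)
print("station rough",plane("top",[[329,194],[303,216],[355,216],[303,146],[355,146]],.028))
print("rack rough",plane("top",[[154,207],[208,208],[165,193],[185,192]],.02))
E
```

```text
scene [245. 230.] [48. 24.] sides 0.08543629077175999 0.2254167109246638 [ 0.512 -0.039  0.   ]
scene [300. 191.] [19. 38.] sides 0.1650039485687538 0.10521982280098881 [0.323 0.16  0.   ]
top [210. 235.] [15. 36.] sides 0.13241091240906766 0.05761982186017415 [0.351 0.162 0.   ]
top [260. 176.] [47. 20.] sides 0.07593327175535314 0.1853956982445042 [ 0.579 -0.029  0.   ]
station rough [[ 0.501 -0.284  0.028]
 [ 0.419 -0.185  0.028]
 [ 0.418 -0.378  0.028]
 [ 0.688 -0.192  0.028]
 [ 0.688 -0.391  0.028]]
rack rough [[0.455 0.371 0.02 ]
 [0.451 0.167 0.02 ]
 [0.509 0.331 0.02 ]
 [0.512 0.255 0.02 ]]
```

View pics/c1.png

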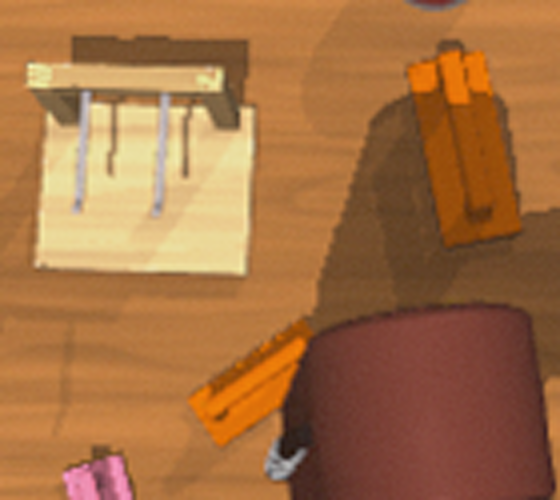

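The larger orange block at top (260,176) measures about 185 x 76 mm at the base. The one at (210,235) is only about 58 mm wide, and the pink and turquoise ones are ruled out by colour, so (260,176) is the push_block. The crop confirms it: its handle lies nearly along world x. I'll start with the dial, moving above it now.

```bash
python3 -m jog '46 -20 0 0;46 -20 0 0;46 -20 0 0;46 -20 0 0;46 -20 0 0;46 -20 0 0;46 -20 0 0;46 -20 0 0' 0; python3 -m jog '0 0 0 0;0 0 0 0'
python3 - <<'E'
from h import *
o=get_obs();im=capture("wrist");cv2.imwrite("pics/w1.png",im[:,:,::-1]);np.save("w1T.npy",wristT(o));print(o["tcp_pos"],o["joints"])
c=capture("top");cv2.imwrite("pics/top1.png",c[:,:,::-1])
E
```

```text
t: 1.1
tcp_pos: [0.4986, -0.2839, 0.2497]
eef_rot: [0.984, 0.176, -0.0, -0.0]
wrist_force: [0.8, 0.1, 0.0]
grip_width: 0.085
grasp_force: 0.0
t: 1.35
tcp_pos: [0.4974, -0.2853, 0.2496]
eef_rot: [0.984, 0.176, -0.0, -0.0]
wrist_force: [-0.6, -0.3, 0.5]
grip_width: 0.0851
grasp_force: 0.0
[ 0.49744357 -0.28526517  0.24963957] [-7.48493959e-01  2.35021457e-02  1.28482566e-02  1.56074942e+00
 -3.15115447e-04  2.03877288e+00]
```

View pics/w1.png

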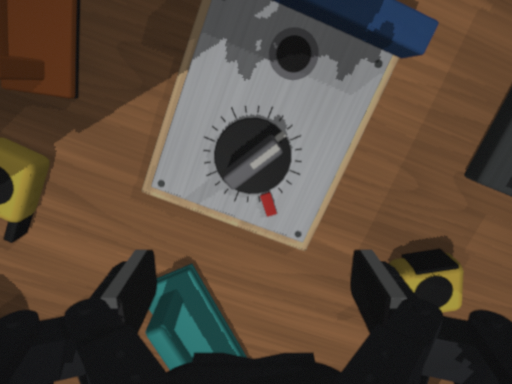

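The dial skirt is centred near (253,155), the red tab is at (268,204), and the bar runs from about (232,180) to (283,143). I need an enlarged crop to find the white pointer end.

Run:
```python
from h import *
np.set_printoptions(precision=4,suppress=True)
im=cv2.imread("pics/w1.png");T=np.load("w1T.npy")
cv2.imwrite("pics/c2.png",cv2.resize(im[95:225,190:320],None,fx=4.5,fy=4.5,interpolation=cv2.INTER_CUBIC))
rgb=im[:,:,::-1].copy()
c,_=blobs(rgb,(0,150,90),(6,255,255),30)
for x in c:
    r=cv2.minAreaRect(x);print("red",r[0],r[1],plane("wrist",cv2.boxPoints(r),.033,T))
c,m=blobs(rgb,(0,0,0),(180,255,60),500)
for x in c:
    r=cv2.minEnclosingCircle(x);print("dark",r, plane("wrist",[r[0]],.0365,T))
c,m=blobs(rgb,(0,0,205),(180,40,255),5)
for x in c: print("white",cv2.boundingRect(x))
```

```text
red (268.04998779296875, 203.6500244140625) (21.50348663330078, 9.17060375213623) [[ 0.4662 -0.3029  0.033 ]
 [ 0.4725 -0.3104  0.033 ]
 [ 0.4534 -0.3257  0.033 ]
 [ 0.447  -0.318   0.033 ]]
dark ((255.5, 345.5), 258.2373962402344) [[ 0.2813 -0.3662  0.0365]]
dark ((426.5, 258.0), 32.500099182128906) [[ 0.4621 -0.5062  0.0365]]
dark ((252.36146545410156, 155.48886108398438), 38.41009521484375) [[ 0.504  -0.28    0.0365]]
dark ((30.9761905670166, 99.5), 33.4033088684082) [[ 0.4816 -0.0551  0.0365]]
dark ((506.5869445800781, 140.5), 54.6784782409668) [[ 0.6101 -0.5195  0.0365]]
dark ((293.18194580078125, 51.35015106201172), 24.41164207458496) [[ 0.6103 -0.2815  0.0365]]
dark ((345.5, 27.0), 77.36449432373047) [[ 0.6469 -0.3188  0.0365]]
```

View pics/c2.png

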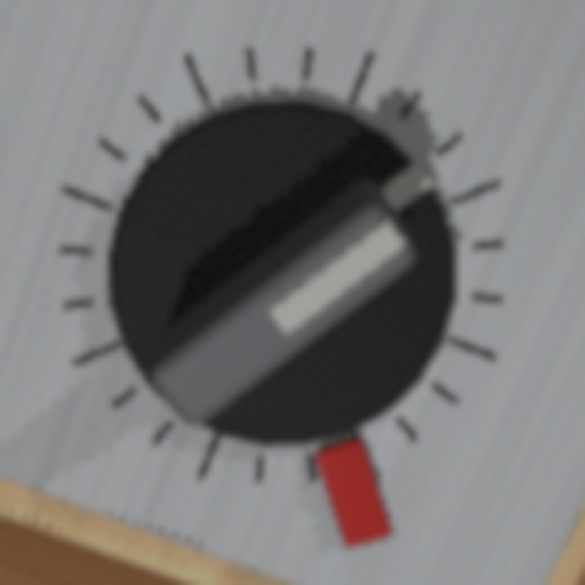

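The white line ends at crop (427,185), which is wrist pixel (285,136). The red tab axis points at the dial centre. Next I'll compute the pointer and index angles.

Run:
```python
from h import *
np.set_printoptions(precision=4,suppress=True)
T=np.load("w1T.npy"); f=lambda u,v:(190+u/4.5,95+v/4.5)
c=np.array([.504,-.280])
p=plane("wrist",[f(427,185),f(405,195)],.0365,T);print(p,[np.degrees(np.arctan2(*(q[:2]-c)[::-1])) for q in p],np.linalg.norm(p[:,:2]-c,axis=1))
q=plane("wrist",[f(285,325),f(398,240)],.0745,T);d=q[1]-q[0];print(q,np.degrees(np.arctan2(d[1],d[0])))
# bar top corners
b=plane("wrist",[f(155,372),f(195,420),f(412,260),f(372,200)],.0745,T);print(b,b.mean(0))
# skirt circle centre by eye
e=plane("wrist",[f(110,272),f(457,272),f(283,100),f(283,443)],.0365,T);print(e,e.mean(0))
```

```text
[[ 0.5337 -0.3037  0.0365]
 [ 0.53   -0.2999  0.0365]] [np.float64(-38.53894456388279), np.float64(-37.492545287274915)] [0.038  0.0327]
[[ 0.5014 -0.282   0.0745]
 [ 0.5255 -0.2971  0.0745]] -32.03746115139944
[[ 0.4829 -0.2605  0.0745]
 [ 0.476  -0.2715  0.0745]
 [ 0.5227 -0.3012  0.0745]
 [ 0.5311 -0.2893  0.0745]] [ 0.5032 -0.2806  0.0745]
[[ 0.4907 -0.2438  0.0365]
 [ 0.5178 -0.3174  0.0365]
 [ 0.5401 -0.2672  0.0365]
 [ 0.4661 -0.2945  0.0365]] [ 0.5037 -0.2807  0.0365]
```

Pointer is at about -33°, index at -142.4°, so the dial must turn about 109° (1.9 rad) clockwise, which is within the stated range. I'll approach with the tool twisted to 148°, so the wrist has room to turn.

```bash
python3 -m jog '7.4 -2.3 12 -0.186;0 0 12 -0.186;0 0 12 -0.186;0 0 12 -0.186;0 0 12 -0.186;0 0 12 -0.186;0 0 12 -0.186;0 0 12 -0.186' 0; python3 -m jog '0 0 0 -0.186;0 0 0 -0.186;0 0 0 -0.186;0 0 0 -0.186;0 0 0 0;0 0 0 0'
python3 - <<'E'
from h import *
o=get_obs();print(np.round(o["tcp_pos"],4),np.round(o["joints"],3))
X=R.from_quat(o["eef_rot"]).as_matrix()[:,0];print("psi",np.degrees(np.arctan2(X[1],X[0])))
d=np.array([.5036,-.2806,.0625])-o["tcp_pos"];print("tool delta mm",R.from_quat(o["eef_rot"]).inv().apply(d)*1e3)
E
```

```text
t: 2.45
tcp_pos: [0.503, -0.2816, 0.1536]
eef_rot: [0.603, 0.797, -0.0, 0.0]
wrist_force: [-0.3, -0.8, -0.2]
grip_width: 0.0856
grasp_force: 0.0
t: 3.2
tcp_pos: [0.5034, -0.2811, 0.154]
eef_rot: [0.277, 0.961, -0.0, 0.0]
wrist_force: [0.9, -0.8, 0.1]
grip_width: 0.0856
grasp_force: 0.0
[ 0.5034 -0.2811  0.154 ] [-0.736  0.036 -0.147  1.387 -0.    -0.175]
psi 147.86069913003325
tool delta mm [ 0.1329825   0.49188512 91.51514713]
```

```bash
python3 -m jog '0 0 25 0;0 0 25 0;0 0 25 0;0 0 16 0;0 0 0 0'; python3 -m jog '0 0 0 0;0 0 0 0;0 0 0 0;0 0 0 0;0 0 0 0;0 0 0 0;0 0 0 0;0 0 0 0' 1
```

```text
t: 3.82
tcp_pos: [0.5031, -0.2801, 0.0619]
eef_rot: [0.275, 0.961, 0.0, -0.001]
wrist_force: [0.3, 0.1, 1.3]
grip_width: 0.0852
grasp_force: 0.0
t: 4.82
tcp_pos: [0.5032, -0.2822, 0.0638]
eef_rot: [0.275, 0.961, -0.002, -0.0]
wrist_force: [-6.9, -6.2, 4.9]
grip_width: 0.0151
grasp_force: 59.6
```

```bash
python3 -m jog '0 0 0 0.186;0 0 0 0.186;0 0 0 0.186;0 0 0 0.186;0 0 0 0.186;0 0 0 0.186;0 0 0 0.186;0 0 0 0.186'; python3 -m jog '0 0 0 0.186;0 0 0 0.186;0 0 0 0.04;0 0 0 0;0 0 0 0'
python3 - <<'E'
from h import *
o=get_obs();im=capture("wrist");cv2.imwrite("pics/w2.png",im[:,:,::-1])
X=R.from_quat(o["eef_rot"]).as_matrix()[:,0];print("psi",np.degrees(np.arctan2(X[1],X[0])),o["wrist_torque"])
E
```

```text
t: 5.82
tcp_pos: [0.5028, -0.2824, 0.0638]
eef_rot: [0.855, 0.519, -0.002, 0.001]
wrist_force: [-9.3, -7.6, 4.2]
grip_width: 0.015
grasp_force: 59.7
t: 6.45
tcp_pos: [0.5026, -0.2823, 0.0638]
eef_rot: [0.942, 0.335, -0.002, 0.001]
wrist_force: [-9.8, -5.8, 5.4]
grip_width: 0.0153
grasp_force: 59.8
psi 39.190517384239186 [-1.39400516  1.85820895  0.01035483]
```

```bash
python3 -m jog '0 0 0 0;0 0 0 0;0 0 0 0;0 0 0 0;0 0 -10 0;0 0 -30 0;0 0 -40 0;0 0 -40 0' 0; python3 -m jog '0 0 -30 0;0 0 -30 0;0 0 0 0;0 0 0 0'
python3 - <<'E'
from h import *
np.set_printoptions(precision=4,suppress=True)
o=get_obs();im=capture("wrist");T=wristT(o);np.save("w3T.npy",T);cv2.imwrite("pics/w3.png",im[:,:,::-1])
pr=np.linalg.inv(T)@np.array([.5036,-.2806,.0365,1]);m=camera_model("wrist")["mtx"]
u=int(m[0][2]+m[0][0]*pr[0]/-pr[2]);v=int(m[1][2]+m[1][1]*-pr[1]/-pr[2]);print(u,v)
v0,u0=max(v-75,0),u-75;print("off",u0,v0)
cv2.imwrite("pics/c3.png",cv2.resize(im[v0:v0+150,u0:u0+150,::-1],None,fx=4,fy=4,interpolation=cv2.INTER_CUBIC))
for x in blobs(im,(0,150,90),(6,255,255),30)[0]:
    r=cv2.minAreaRect(x);print("red",r[0],r[1],plane("wrist",np.r_[cv2.boxPoints(r),[r[0]]],.033,T))
for x in blobs(im,(0,0,0),(180,255,60),500)[0]:
    r=cv2.minEnclosingCircle(x);print("dark",r, plane("wrist",[r[0]],.0365,T))
E
```

```text
t: 7.5
tcp_pos: [0.5038, -0.2805, 0.185]
eef_rot: [0.942, 0.336, 0.0, 0.0]
wrist_force: [0.5, 0.3, 0.5]
grip_width: 0.0853
grasp_force: 0.0
t: 8.0
tcp_pos: [0.5038, -0.2805, 0.2427]
eef_rot: [0.942, 0.336, -0.0, -0.0]
wrist_force: [0.6, 0.5, -1.2]
grip_width: 0.0854
grasp_force: 0.0
254 165
off 179 90
red (253.0, 216.5) (8.0, 19.0) [[ 0.4475 -0.3185  0.033 ]
 [ 0.4644 -0.3048  0.033 ]
 [ 0.4697 -0.3114  0.033 ]
 [ 0.453  -0.3252  0.033 ]
 [ 0.4587 -0.3149  0.033 ]]
dark ((328.5, 341.5), 18.179758071899414) [[ 0.3915 -0.4879  0.0365]]
dark ((255.5, 278.5), 276.0444641113281) [[ 0.4036 -0.3636  0.0365]]
dark ((254.09857177734375, 164.32737731933594), 38.60332107543945) [[ 0.5041 -0.2793  0.0365]]
dark ((326.7338562011719, 79.62615203857422), 23.878786087036133) [[ 0.6102 -0.2804  0.0365]]
dark ((370.0, 62.5), 93.84172058105469) [[ 0.6472 -0.3011  0.0365]]
dark ((58.0, 18.5), 60.87907791137695) [[ 0.4967 -0.0554  0.0365]]
```

View pics/c3.png

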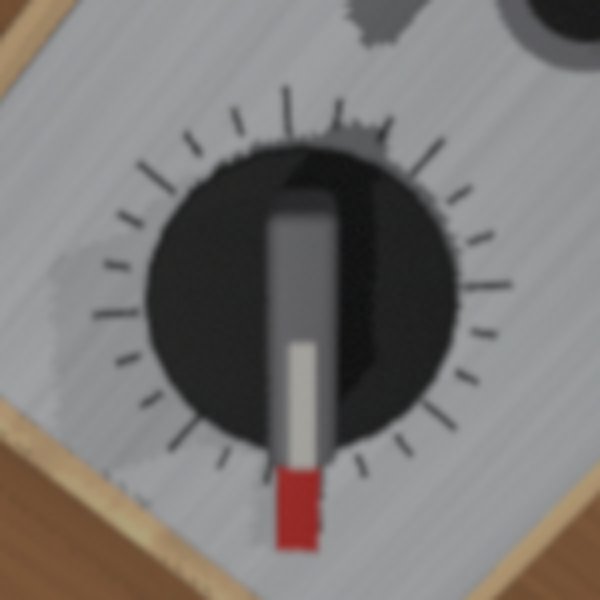

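The white pointer is at crop column 302 and the tab's centre at 298-299, so the pointer is within about 1° of the tab and lined up. Now to the push block.

```bash
python3 -m jog '36 -24.5 0 0;36 -24.5 0 0;36 -24.5 0 0;36 -24.5 0 0;36 -24.5 0 0;36 -24.5 0 0;0 0 0 0.16;0 0 0 0.16'; python3 -m jog '0 0 0 0.16;0 0 0 0;0 0 0 0'
python3 - <<'E'
from h import *
np.set_printoptions(precision=4,suppress=True)
o=get_obs();im=capture("wrist");T=wristT(o);np.save("w4T.npy",T);cv2.imwrite("pics/w4.png",im[:,:,::-1]);print(o["joints"])
E
```

```text
t: 9.05
tcp_pos: [0.5774, -0.0291, 0.2416]
eef_rot: [0.984, 0.18, -0.001, -0.0]
wrist_force: [-0.1, 0.0, 0.0]
grip_width: 0.0852
grasp_force: 0.0
t: 9.43
tcp_pos: [0.5776, -0.03, 0.2424]
eef_rot: [0.995, 0.104, -0.0, -0.0]
wrist_force: [0.5, 0.6, 0.3]
grip_width: 0.0854
grasp_force: 0.0
[-0.2778  0.0376  0.014   1.5481 -0.0001  2.6546]
```

View pics/w4.png

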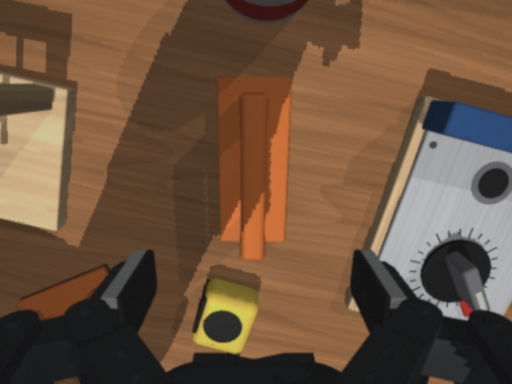

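The bar's top face runs from (254,94) to (252,258). The sole corners are (218,78), (292,77), (286,241) and (221,241). The tape is well clear of the grasp.

Run:
```python
from h import *
np.set_printoptions(precision=4,suppress=True)
T=np.load("w4T.npy");o=get_obs();M=R.from_quat(o["eef_rot"])
s=plane("wrist",[(218,78),(292,77),(286,241),(221,241)],.018,T);print(s,s.mean(0))
print("sides",np.linalg.norm(s[0]-s[3]),np.linalg.norm(s[0]-s[1]))
b=plane("wrist",[(254,94),(252,258)],.09,T);d=b[0]-b[1];print(b,b.mean(0),np.linalg.norm(d),np.degrees(np.arctan2(d[1],d[0])))
g=b.mean(0);g[2]=.079
X=M.as_matrix()[:,0];print("psi",np.degrees(np.arctan2(X[1],X[0])),"delta",M.inv().apply(g-o["tcp_pos"])*1e3)
# rack from top image taken when arm clear
im=cv2.imread("pics/top1.png")[130:230,140:225]
cv2.imwrite("pics/c4.png",cv2.resize(im,None,fx=6,fy=6,interpolation=cv2.INTER_CUBIC))
```

```text
[[ 0.6514  0.0231  0.018 ]
 [ 0.6674 -0.0481  0.018 ]
 [ 0.4935 -0.0841  0.018 ]
 [ 0.4781 -0.0116  0.018 ]] [ 0.5726 -0.0302  0.018 ]
sides 0.17667637436524047 0.07297695917649694
[[ 0.6454 -0.0143  0.09  ]
 [ 0.503  -0.0427  0.09  ]] [ 0.5742 -0.0285  0.09  ] 0.1451933945960868 11.27548010955329
psi 11.949743198315913 delta [ -2.983   -2.1054 163.5473]
```

View pics/c4.png

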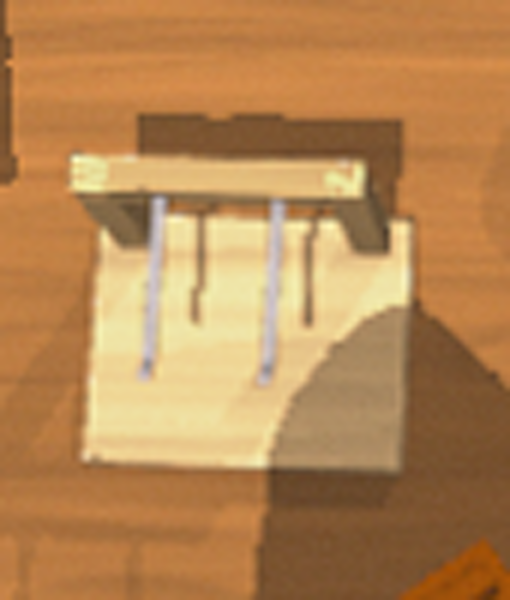

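The rack crop shows foot corners at (83,461), (400,471) and (411,222), prong tips at (145,374) and (264,380), and prong roots at (158,200) and (277,203). I'll grasp the block and work out the rack pose.

```bash
python3 -m jog '-3 -2 25 0.012;0 0 40 0;0 0 40 0;0 0 38 0;0 0 20 0;0 0 0 0;0 0 0 0'; python3 -m jog '0 0 0 0;0 0 0 0;0 0 0 0;0 0 0 0;0 0 0 0;0 0 0 0;0 0 0 0' 1
python3 - <<'E'
from h import *
np.set_printoptions(precision=4,suppress=True)
f=lambda u,v:(140+u/6,130+v/6)
c=plane("top",[f(83,461),f(400,471),f(411,222),f(103,210)],.02);print("foot",c,c.mean(0))
t=plane("top",[f(145,374),f(264,380)],.164);r=plane("top",[f(158,200),f(277,203)],.154);print("tips",t,"roots",r)
for a,b in((t[0],r[0]),(t[1],r[1]),(c[0],c[3]),(c[1],c[2])): d=b-a;print(np.degrees(np.arctan2(d[1],d[0])),np.linalg.norm(d))
for a,b in((t[1],t[0]),(c[1],c[0])): d=b-a;print("y",np.degrees(np.arctan2(d[1],d[0]))-90,np.linalg.norm(d))
E
```

```text
t: 10.35
tcp_pos: [0.5755, -0.029, 0.0817]
eef_rot: [0.995, 0.097, 0.001, 0.0]
wrist_force: [0.1, 0.4, 0.4]
grip_width: 0.0857
grasp_force: 0.0
t: 11.22
tcp_pos: [0.5748, -0.0289, 0.0803]
eef_rot: [0.995, 0.097, 0.0, 0.0]
wrist_force: [0.3, -3.1, 3.3]
grip_width: 0.0211
grasp_force: 62.4
foot [[0.4557 0.3716 0.02  ]
 [0.4492 0.1722 0.02  ]
 [0.6088 0.168  0.02  ]
 [0.6178 0.3654 0.02  ]] [0.5329 0.2693 0.02  ]
tips [[0.4826 0.3047 0.164 ]
 [0.4789 0.2358 0.164 ]] roots [[0.5884 0.303  0.154 ]
 [0.5861 0.2328 0.154 ]]
-0.9320829669205547 0.1062312265630966
-1.6278024980804866 0.10769566496509991
-2.175109695834325 0.1621845086762746
-1.492699334611666 0.159645352310596
y -3.0787441097602795 0.0689541834364639
y -1.887076583810952 0.1994728126787912
```

The bar is held (21 mm opening, 62 N). The rack origin comes out at about (0.533, 0.269), yaw -1.9°, with its sizes matching. I'll lift, twist by -1.34 rad, back off towards the robot, then move sideways.

```bash
python3 -m jog '0 0 -20 0;0 0 -40 0;0 0 -40 0;0 0 -40 0;0 0 0 -0.1;0 0 0 -0.15;0 0 0 -0.16;0 0 0 -0.16'; python3 -m jog '0 0 0 -0.16;0 0 0 -0.16;0 0 0 -0.16;0 0 0 -0.15;0 0 0 -0.1;0 0 0 -0.042;0 0 0 0'; python3 -m jog '0 -20 0 0;0 -35 0 0;0 -35 0 0;0 -35 0 0;0 -35 0 0;0 -18 0 0;0 0 0 0'
```

```text
t: 12.22
tcp_pos: [0.5741, -0.0282, 0.2204]
eef_rot: [0.927, 0.375, -0.0, -0.0]
wrist_force: [0.5, 0.0, -4.8]
grip_width: 0.021
grasp_force: 61.4
t: 13.1
tcp_pos: [0.5742, -0.0283, 0.2203]
eef_rot: [0.719, 0.695, -0.0, -0.0]
wrist_force: [1.2, -0.1, -4.2]
grip_width: 0.021
grasp_force: 61.4
t: 13.98
tcp_pos: [0.3962, -0.0223, 0.2206]
eef_rot: [0.72, 0.694, 0.0, 0.001]
wrist_force: [0.9, -0.4, -4.7]
grip_width: 0.021
grasp_force: 61.5
```

```bash
python3 -m jog '20 1 0 0;40 1 0 0;45 0 0 0;45 0 0 0;45 0 0 0;45 0 0 0;35 0 0 0;20 0 0 0'; python3 -m jog '0 0 15 0;0 0 14 0;0 0 0 0;0 0 0 0'
python3 - <<'E'
from h import *
o=get_obs();X=R.from_quat(o["eef_rot"]).as_matrix()[:,0];print("psi",np.degrees(np.arctan2(X[1],X[0])),o["tcp_pos"])
s=capture("scene");w=capture("wrist")
a=cv2.resize(s[120:270,230:430],None,fx=4,fy=4,interpolation=cv2.INTER_CUBIC)
cv2.imwrite("pics/c5.png",a[:,:,::-1])
E
```

```text
t: 14.98
tcp_pos: [0.4092, 0.2745, 0.2196]
eef_rot: [0.719, 0.695, -0.0, -0.0]
wrist_force: [0.3, -0.6, -4.2]
grip_width: 0.0211
grasp_force: 61.5
t: 15.48
tcp_pos: [0.4091, 0.2718, 0.1911]
eef_rot: [0.72, 0.694, 0.0, 0.0]
wrist_force: [0.1, 0.2, -4.2]
grip_width: 0.0211
grasp_force: 61.4
psi 87.93684343909838 [0.40912881 0.27181048 0.19108087]
```

View pics/c5.png

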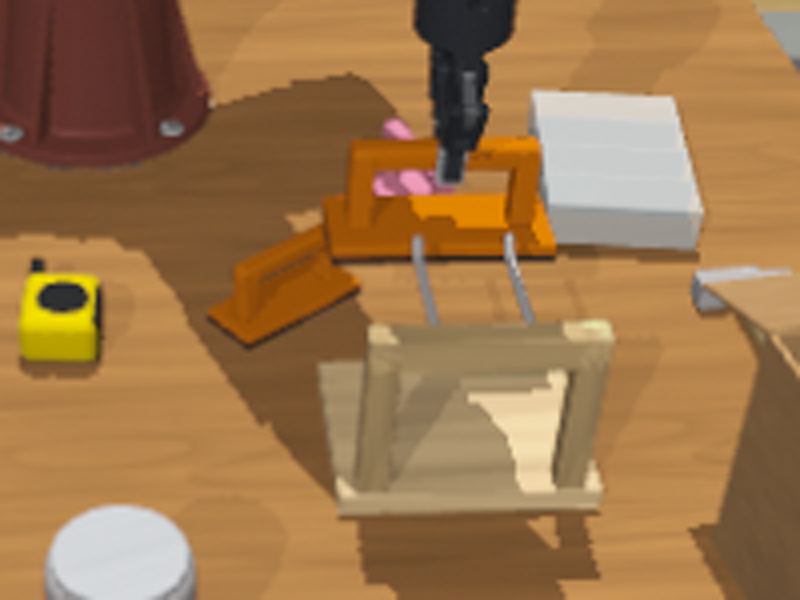

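The block is held level, with the prongs facing the middle of its opening. The gripper is centred between posts at crop columns 360 and 525. Advancing 119 mm into the hook.

```bash
python3 -m jog '1.5 15 0 0;0 20 0 0;0 20 0 0;0 15 0 0;0 0 0 0'; python3 -m jog '0 15 0 0;0 18 0 0;0 16 0 0;0 0 0 0;0 0 0 0'
```

```text
t: 16.2
tcp_pos: [0.4798, 0.2711, 0.1912]
eef_rot: [0.72, 0.694, 0.0, 0.0]
wrist_force: [-0.7, -0.5, -4.9]
grip_width: 0.021
grasp_force: 61.5
t: 16.82
tcp_pos: [0.5272, 0.2698, 0.1911]
eef_rot: [0.719, 0.695, -0.0, -0.0]
wrist_force: [0.2, 0.6, -4.3]
grip_width: 0.021
grasp_force: 61.5
```

```bash
python3 -m jog '0 0 10 0;0 0 8 0;0 0 4 0;0 0 0 0'; python3 -m jog '0 0 1.5 0;0 0 1.5 0;0 0 0 0;0 0 0 0'
python3 - <<'E'
from h import *
s=capture("scene")
cv2.imwrite("pics/c6.png",cv2.resize(s[120:270,270:420],None,fx=4,fy=4,interpolation=cv2.INTER_CUBIC)[:,:,::-1])
E
```

```text
t: 17.32
tcp_pos: [0.5276, 0.2696, 0.1684]
eef_rot: [0.719, 0.695, -0.0, -0.0]
wrist_force: [0.6, 0.6, -5.1]
grip_width: 0.021
grasp_force: 61.4
t: 17.82
tcp_pos: [0.528, 0.2697, 0.1661]
eef_rot: [0.719, 0.695, 0.0, 0.0]
wrist_force: [-0.3, -0.6, -4.2]
grip_width: 0.0212
grasp_force: 61.6
```

View pics/c6.png

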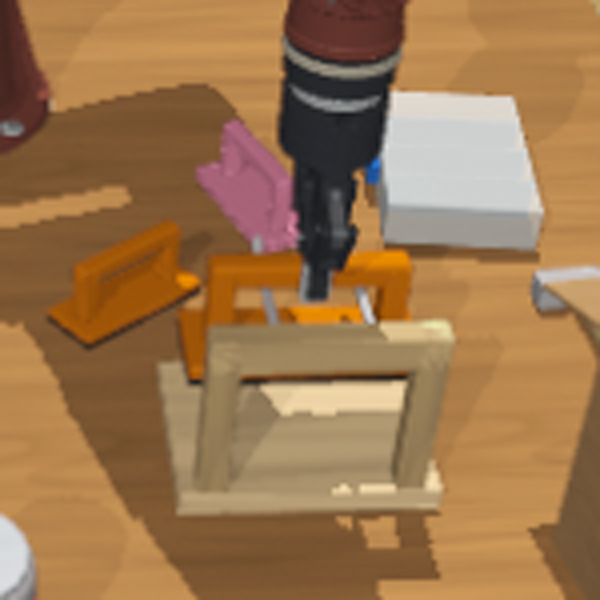

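The bar lies above both prongs (crop columns 270 and 365), which pass inside the opening. I'll ease it down until the prongs take the weight.

```bash
python3 -m jog '0 0 1 0;0 0 0 0;0 0 0 0'; python3 -m jog '0 0 1 0;0 0 0 0;0 0 0 0'; python3 -m jog '0 0 0.5 0;0 0 0 0;0 0 0 0'
```

```text
t: 18.25
tcp_pos: [0.5281, 0.2697, 0.1659]
eef_rot: [0.719, 0.695, 0.0, 0.0]
wrist_force: [-3.1, -0.6, 5.7]
grip_width: 0.0211
grasp_force: 62.7
t: 18.62
tcp_pos: [0.5281, 0.2697, 0.1658]
eef_rot: [0.719, 0.695, 0.001, 0.0]
wrist_force: [-6.5, -3.0, 13.2]
grip_width: 0.0213
grasp_force: 63.9
t: 19.0
tcp_pos: [0.5281, 0.2697, 0.1658]
eef_rot: [0.719, 0.695, 0.001, 0.001]
wrist_force: [-8.5, -3.0, 15.6]
grip_width: 0.0213
grasp_force: 64.4
```

```bash
python3 -m jog '0 0 -2 0;0 0 0 0;0 0 0 0'; python3 -m jog '0 0 0 0;0 0 0 0;0 0 0 0;0 0 0 0' 0.45; python3 -m jog '0 0 -10 0;0 0 -20 0;0 0 -40 0;0 0 -40 0;0 0 -40 0;0 -40 0 0;0 -40 0 0;0 -40 0 0';python3 -m jog '0 -40 0 0;0 0 0 0;0 0 0 0;0 0 0 0;0 0 0 0'
python3 - <<'E'
from h import *
s=capture("scene");t=capture("top")
cv2.imwrite("pics/c7.png",np.hstack([cv2.resize(s[120:270,290:420],(390,450),interpolation=cv2.INTER_CUBIC),cv2.resize(t[130:230,140:225],(382,450),interpolation=cv2.INTER_CUBIC)])[:,:,::-1])
E
```

```text
t: 19.38
tcp_pos: [0.5281, 0.2697, 0.1659]
eef_rot: [0.719, 0.695, 0.0, 0.0]
wrist_force: [-3.6, -1.3, 6.1]
grip_width: 0.0206
grasp_force: 62.8
t: 19.88
tcp_pos: [0.5279, 0.2697, 0.1653]
eef_rot: [0.719, 0.695, -0.0, 0.0]
wrist_force: [0.3, 0.5, -0.2]
grip_width: 0.0469
grasp_force: 0.0
t: 20.88
tcp_pos: [0.407, 0.2739, 0.3173]
eef_rot: [0.719, 0.695, 0.001, 0.0]
wrist_force: [0.2, 0.2, 1.3]
grip_width: 0.0473
grasp_force: 0.0
t: 21.5
tcp_pos: [0.3686, 0.2751, 0.3153]
eef_rot: [0.72, 0.694, -0.0, -0.0]
wrist_force: [-0.0, -0.3, -0.2]
grip_width: 0.047
grasp_force: 0.0
```

View pics/c7.png

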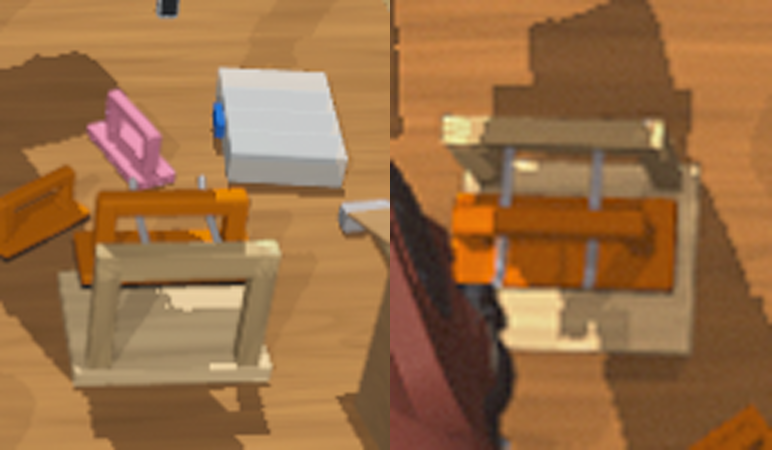

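The block hangs with its bar across both prongs (right panel, bar at row 222, prongs at columns 505 and 595). I'll wait a few seconds, check that it's still, then hand in.

```bash
for i in 1 2 3 4; do python3 -m jog '0 0 0 0;0 0 0 0;0 0 0 0;0 0 0 0;0 0 0 0;0 0 0 0;0 0 0 0;0 0 0 0' >/dev/null; done
python3 - <<'E'
from h import *
def c():
    im=capture("scene");x=max((y for y in blobs(im[150:230,300:390].copy(),(10,180,90),(18,255,255))[0]),key=cv2.contourArea);return cv2.minAreaRect(x)
for i in range(8): r=c(); print(np.round(r[0],2),np.round(r[2],1))
print(get_obs()["t"]);
E
```

```text
[42.76 42.84] 74.2
[42.76 42.84] 74.2
[42.76 42.84] 74.2
[42.76 42.84] 74.2
[42.76 42.84] 74.2
[42.76 42.84] 74.2
[42.76 42.84] 74.2
[42.76 42.84] 74.2
26.0
```

```bash
python3 -c "from rig import sign_off; print(sign_off())"
```

```text
the job is handed in; nothing more can be done
None
```

The job is handed in at about 26 s: the orange push block hangs still by its handle across both prongs, the dial pointer is within about 1° of the red tab, and the tape measures, tin and hammer were left alone.

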